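Count out four feet for the record player

ROBOT

A 7-joint arm with a two-finger parallel gripper is mounted at the origin on the work surface. World frame = base frame: x ahead of the robot, y to its left, z up, the work surface at z = 0. Lengths are in m, angles in rad, forces in N, time in s.
With the tool pointing down it reaches from about 0.4 to 0.9 m from the base axis. Payload 5.6 kg.
Tool frame: the origin (TCP) lies midway between the tips of the shut fingers; the grasp point (between the pads) lies 19 mm behind it; y points along the fingers, z is the direction in which the jaws open and shut, and the axes are right-handed (so a half turn about y gives the same grasp; the last joint's range is limited). The gripper opens to 92 mm and grips with 3 to 60 N. Pads are 20 mm wide; open, the fingers measure 128 mm over their backs; the gripper's body (75 mm by 189 mm) begins 69 mm behind the grasp point.
Start: joints at [-1.203, 0.468, -0.012, 1.603, 0.006, 1.071, -0.056], TCP at [0.26, 0.596, 0.179] pointing down, gripper open.
Joint ranges: [-2.53, 2.53], [-0.31, 2.02], [-1.57, 1.55], [0.28, 2.44], [-1.29, 4.43], [0.15, 1.84], [-2.92, 2.92]. Speed limits (rad/s): [2.57, 2.57, 3.14, 3.14, 3.14, 3.14, 3.14].

INTERFACE

Orientations are given as a 3x3 rotation matrix whose columns are the frame's x, y, z axes.
In Python, from station import env, effector, solver, viewer, workorder, search_frame, tip_of gives the robot as it stands. Calls block until the motion is done:
- env.reach(position, orientation): joint-space move of the TCP to a pose.
- env.movel(position, frame=None, rate=0.15): straight line of the TCP; frame=None keeps the orientation; rate is the mean speed in m/s.
- env.goto_joints(angles): joint-space move.
- effector.release() and effector.grasp(squeeze=None): open the fingers fully, or close them until they stop; squeeze is the grip in N (None keeps the last).
- env.pause(seconds).
- solver.inverse_kinematics(position, orientation): joint angles nearest the present ones, or None.
- env.sense(): the state.
- viewer.read_camera(name): name is "scene" or "top"; returns (picture, depth): 384x512x3 uint8, red, green, blue; 384x512 float32, m along the optical axis (not along the pixel's ray), 0 where there is no reading.
- viewer.camera_info(name): a dict with "intrinsics" (3x3 intrinsics, pixels), "eye" and "rotation" of the camera in the world. Camera axes: x right, y up, looking along -z (the intrinsics and any distortion apply to the point x, -y, -z); pixel columns grow to the right and rows downward; lengths in m; the calibration is good to about 2 mm. A picture is of the moment at which its call begins. camera_info takes no time and is no camera call.
A pose or a line that the arm cannot do raises env.PlanningError and nothing moves.
- workorder.finish_job(): hands the job in, once; it reports no verdict.
Trained networks look in the newest picture that a camera, given by its name, has taken for a name from the list of things; names that differ only in an ending like _2 or _b are one class to them, and where a whole thing is asked for, a point or a joint stands for the part that bears it (a point fixed in the world has none). Each returns a list of dicts, best first, with "score" (0 to 1); they miss things now and then, are a little off and sometimes report something else, mostly with a low value. They report only what shows in the picture. A call takes as long as a camera call.
- search_frame(camera, name): "at" ([x, y, z] in m, in world coordinates, good to about 4 mm: the middle of the surface that is visible of it).
- tip_of(camera, name): "at" ([x, y, z] in m, in world coordinates, good to about 4 mm: a listed point, or the origin of a listed thing).
The state is a dict: "t": time; "joint_positions": joint angles; "joint_velocities": joint speeds; "tau": joint torques, N m; "ee_pos": TCP position; "tcp_rot": TCP orientation; "wrist_force": force on the tool from outside, world axes, zero at the start; "moment": the same for the moment, N m; "gripper_width": finger opening in m.
Only numpy, scipy, OpenCV 4.12 (cv2) and the standard library are available. Lean on these libraries where they do the work, as an engineer would, in place of code of your own. Each camera call takes 0.05 s, during which the arm holds its last target.

TASK

Make up the set of feet for the record player: with the aluminium tray standing on the bench, fill it up until it holds exactly four feet, counting those already in it, and clear every spare foot from the bench into the grey stock bin. Then lift the tray level to the magnifier's focus, 23 cm straight out from the lens, and hold it there for two seconds so that the count can be checked, and finally set it down flat in the plywood job box with its four feet in it. Leave the other things on the bench where they are.

Things in the scene. Friction and masses are not known exactly. Their poses are not given: they have to be found in the camera images.
- tray_mid (a point): shallow open aluminium tray, loose, 180 mm long (its x) by 66 mm wide (its y) and 16 mm high outside, walls and floor 3 mm, 0.15 kg empty. The point is its centre, 8 mm above its underside. It can be gripped from above across its width, at the middle of its length; four feet stand in it in one row.
- foot1_mid (a point): equipment foot, all the feet are alike: a black rubber buffer 24 mm across on a bare steel flange 34 mm across and 4 mm thick, 30 mm high over all, 45 g, standing flange down. This point is its centre, half-way up (15 mm above its underside), z along its axis, away from the flange. When present it starts in the tray (one or two of foot1 and foot2 do), about 66 mm or 22 mm from the tray's middle along its length. May be absent.
- foot2_mid (a point): equipment foot, all the feet are alike: a black rubber buffer 24 mm across on a bare steel flange 34 mm across and 4 mm thick, 30 mm high over all, 45 g, standing flange down. This point is its centre, half-way up (15 mm above its underside), z along its axis, away from the flange. When present it starts in the tray (one or two of foot1 and foot2 do), about 66 mm or 22 mm from the tray's middle along its length. May be absent.
- foot3_mid (a point): equipment foot, all the feet are alike: a black rubber buffer 24 mm across on a bare steel flange 34 mm across and 4 mm thick, 30 mm high over all, 45 g, standing flange down. This point is its centre, half-way up (15 mm above its underside), z along its axis, away from the flange. When present it starts loose on the bench (five to eight of foot3 to foot10 do). May be absent.
- foot4_mid (a point): equipment foot, all the feet are alike: a black rubber buffer 24 mm across on a bare steel flange 34 mm across and 4 mm thick, 30 mm high over all, 45 g, standing flange down. This point is its centre, half-way up (15 mm above its underside), z along its axis, away from the flange. When present it starts loose on the bench (five to eight of foot3 to foot10 do). May be absent.
- foot5_mid (a point): equipment foot, all the feet are alike: a black rubber buffer 24 mm across on a bare steel flange 34 mm across and 4 mm thick, 30 mm high over all, 45 g, standing flange down. This point is its centre, half-way up (15 mm above its underside), z along its axis, away from the flange. When present it starts loose on the bench (five to eight of foot3 to foot10 do). May be absent.
- foot6_mid (a point): equipment foot, all the feet are alike: a black rubber buffer 24 mm across on a bare steel flange 34 mm across and 4 mm thick, 30 mm high over all, 45 g, standing flange down. This point is its centre, half-way up (15 mm above its underside), z along its axis, away from the flange. When present it starts loose on the bench (five to eight of foot3 to foot10 do). May be absent.
- foot7_mid (a point): equipment foot, all the feet are alike: a black rubber buffer 24 mm across on a bare steel flange 34 mm across and 4 mm thick, 30 mm high over all, 45 g, standing flange down. This point is its centre, half-way up (15 mm above its underside), z along its axis, away from the flange. When present it starts loose on the bench (five to eight of foot3 to foot10 do). May be absent.
- foot8_mid (a point): equipment foot, all the feet are alike: a black rubber buffer 24 mm across on a bare steel flange 34 mm across and 4 mm thick, 30 mm high over all, 45 g, standing flange down. This point is its centre, half-way up (15 mm above its underside), z along its axis, away from the flange. When present it starts loose on the bench (five to eight of foot3 to foot10 do). May be absent.
- foot9_mid (a point): equipment foot, all the feet are alike: a black rubber buffer 24 mm across on a bare steel flange 34 mm across and 4 mm thick, 30 mm high over all, 45 g, standing flange down. This point is its centre, half-way up (15 mm above its underside), z along its axis, away from the flange. When present it starts loose on the bench (five to eight of foot3 to foot10 do). May be absent.
- foot10_mid (a point): equipment foot, all the feet are alike: a black rubber buffer 24 mm across on a bare steel flange 34 mm across and 4 mm thick, 30 mm high over all, 45 g, standing flange down. This point is its centre, half-way up (15 mm above its underside), z along its axis, away from the flange. When present it starts loose on the bench (five to eight of foot3 to foot10 do). May be absent.
- bench (a point): a point on the grey bench top (z = 0), in front of the robot; the bench is the body called table.
- bin_in (a point): grey open plastic stock bin, fixed, 180 mm (its x) by 150 mm (its y), 55 mm high, walls and floor 4 mm. The point is the centre of its inner floor.
- tote_in (a point): open plywood job box, fixed, 250 mm (its x) by 170 mm (its y), 40 mm high, walls and floor 4 mm. The point is the centre of its inner floor.
- lens (a point): stand magnifier, fixed: white round base, short arm and a white ring head 150 mm across with a clear lens. The point is the centre of the lens, 275 mm above the bench; the lens looks away from the stand towards the robot, 30 degrees down. Its frame's x axis is level and points from the lens back to the stand.
- focus (a point): the magnifier's focus, a point in the air 230 mm from the lens centre straight out along the lens axis: 200 mm level from the lens, on the side away from the stand, and 160 mm above the bench. Its axes are those of the magnifier: x level, towards the stand.
- spool_mid (a point): reel of solder standing on its flange, 56 mm across, 40 mm high; its centre. Bystander.
- meter_mid (a point): yellow hand multimeter lying flat, 150 by 78 by 36 mm; its centre. Bystander.
- bottle_mid (a point): small white plastic bottle, 44 mm across, 110 mm high; a point half-way up. Bystander.

How it is judged:
By the outcome, as a careful person would: the job done as asked, in the order asked, and still so for the second after the job is handed in, with the robot touching nothing.
Of foot1, foot2 only 1 to 2 are there at a start; the rules pass over those that are not, and their reading is None.
Of foot3, foot4, foot5, foot6, foot7, foot8, foot9, foot10 only 5 to 8 are there at a start; the rules pass over those that are not, and their reading is None.
At some moment in a run one of foot3, foot4, foot5, foot6, foot7, foot8, foot9, foot10 may be knocked a few centimetres aside while the robot is not near it.
It also fails if it takes over 210 s, if anything falls off the work surface, if the arm or the gripper's body presses on something with over 40 N, if the wrist force passes 120 N, or if a joint passes its speed limit or range.

## Working session

There is one attempt and no reset: what is moved stays moved. The work goes in short steps, each a Python script; the robot and the scene stay as the last script left them, time stands still between calls to the robot, and variables do not carry over. Pictures are saved under pics/ and viewed, and the job is handed in when it is done.

```bash
ls; mkdir -p pics; python3 - <<'E'
from station import env, effector, solver, viewer
import cv2
for n in("scene","top"):
    p,d=viewer.read_camera(n); cv2.imwrite(f"pics/{n}0.png",p[:,:,::-1]); print(n,viewer.camera_info(n))
s=env.sense(); print(s)
E
```

```text
pics
scene {'intrinsics': array([[385.272026  ,   0.        , 253.26835055],
       [  0.        , 385.272026  , 193.68361592],
       [  0.        ,   0.        ,   1.        ]]), 'eye': array([ 1.44547548, -0.35245603,  0.76059587]), 'rotation': array([[ 0.34683481, -0.4898249 ,  0.79986073],
       [ 0.93760146,  0.20350936, -0.28193517],
       [-0.02468028,  0.84773552,  0.52984467]])}
top {'intrinsics': array([[454.74659076,   0.        , 253.90798441],
       [  0.        , 454.74659076, 197.70770426],
       [  0.        ,   0.        ,   1.        ]]), 'eye': array([ 0.42251921, -0.03539988,  1.25907536]), 'rotation': array([[-0.01129741,  0.9871598 , -0.15933581],
       [-0.99985295, -0.00909617,  0.01453766],
       [ 0.01290165,  0.15947662,  0.9871174 ]])}
{'t': 0.1, 'joint_positions': array([-1.20295988,  0.4682788 , -0.01159751,  1.60350924,  0.00599559,
        1.07138565, -0.05632464]), 'joint_velocities': array([ 0.00097954, -0.00193652, -0.00083422, -0.00426758,  0.00186064,
       -0.00163498, -0.00039964]), 'tau': array([ 5.20468493e-04, -5.21642661e+01, -1.29155506e-02, -2.44369268e+01,
       -5.68511453e-02,  1.40710876e-02,  6.22077459e-05]), 'ee_pos': array([0.25943612, 0.59536559, 0.17855155]), 'tcp_rot': array([[ 9.16748746e-01, -5.14074667e-04,  3.99463982e-01],
       [-3.99464297e-01, -1.45870710e-03,  9.16747592e-01],
       [ 1.11424233e-04, -9.99998804e-01, -1.54262238e-03]]), 'wrist_force': array([-0.02049794, -0.29644408,  0.09481509]), 'moment': array([-0.01651688,  0.03927917,  0.0237186 ]), 'gripper_width': 0.09205588712988984}
```

View pics/top0.png

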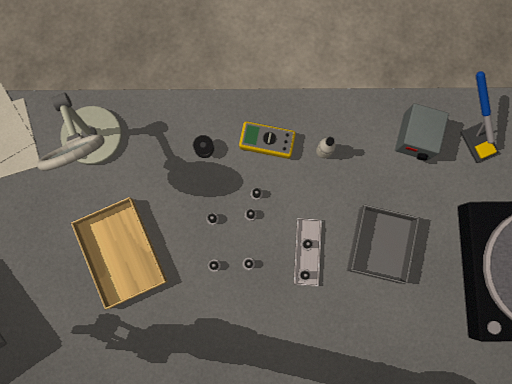

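View pics/scene0.png

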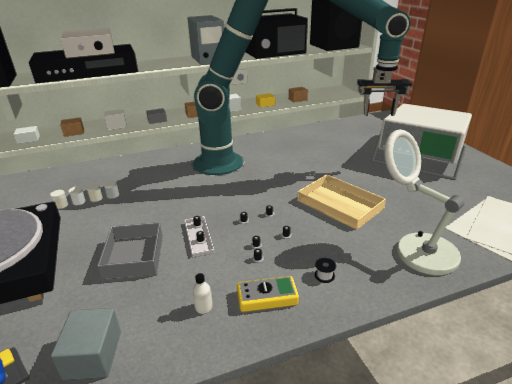

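Five loose feet appear around top-image pixels (257,193), (250,214), (212,218), (214,265) and (248,264). Two are in the tray, at (307,244) and (305,275). The bin is at (387,245), the box at (120,252) and the magnifier at (85,145). Next I'll measure positions.

```bash
cat > h.py <<'E'
import numpy as np, cv2
from station import env, effector, solver, viewer, workorder, search_frame, tip_of
def cloud(n):
    p,d=viewer.read_camera(n); c=viewer.camera_info(n); K=c["intrinsics"]
    v,u=np.mgrid[:384,:512].astype(float)
    X=np.stack([(u-K[0,2])/K[0,0]*d,-(v-K[1,2])/K[1,1]*d,-d],-1)
    W=X@c["rotation"].T+c["eye"]; W[d<=0]=np.nan
    return p,d,W
def proj(n,P):
    c=viewer.camera_info(n); K=c["intrinsics"]; q=(np.asarray(P)-c["eye"])@c["rotation"]
    return np.array([K[0,2]+K[0,0]*q[0]/-q[2], K[1,2]-K[1,1]*q[1]/-q[2]])
def tops(W,lo=.022,hi=.042,x=(.2,.95),y=(-.75,.75),amax=80):
    m=((W[...,2]>lo)&(W[...,2]<hi)&(W[...,0]>x[0])&(W[...,0]<x[1])&(W[...,1]>y[0])&(W[...,1]<y[1])).astype(np.uint8)
    n,l,st,_=cv2.connectedComponentsWithStats(m,connectivity=4)
    out=[]
    for i in range(1,n):
        a=st[i,4]
        if 8<=a<=amax:
            q=W[l==i]; out.append((*np.round((q.max(0)+q.min(0))[:2]/2,4),round(float(np.median(q[:,2])),4),round(float(q[:,2].max()),4),int(a),st[i,:4].tolist()))
    return out
E
python3 - <<'E'
from h import *
p,d,W=cloud("top"); np.save("W0.npy",W)
for t in tops(W): print("top",t)
p2,d2,W2=cloud("scene"); np.save("W2.npy",W2)
for t in tops(W2): print("sc",t)
print('z bench',np.nanmedian(W[300,180:230,2]),np.nanmedian(W2[220,330:360,2]))
for c in("top","scene"):
  for n in("foot3_mid","tray_mid","bin_in","tote_in","lens","focus","bottle_mid","spool_mid","meter_mid"):
    print(c,n,[(np.round(r["at"],3).tolist(),round(r["score"],2)) for r in tip_of(c,n)][:10])
print(env.sense()["t"])
E
```

```text
top (np.float64(0.8753), np.float64(0.4063), 0.0236, 0.0278, 36, [86, 106, 9, 10])
top (np.float64(0.8838), np.float64(0.3986), 0.0246, 0.0272, 10, [91, 106, 5, 4])
top (np.float64(0.8803), np.float64(0.3831), 0.0231, 0.0272, 19, [96, 106, 6, 7])
top (np.float64(0.8791), np.float64(0.429), 0.0234, 0.0274, 8, [81, 108, 3, 4])
top (np.float64(0.8645), np.float64(0.3527), 0.0241, 0.0285, 32, [103, 109, 13, 11])
top (np.float64(0.8646), np.float64(0.4289), 0.0231, 0.0272, 17, [79, 112, 7, 6])
top (np.float64(0.8563), np.float64(0.4044), 0.0234, 0.0267, 43, [84, 114, 14, 7])
top (np.float64(0.8313), np.float64(0.3834), 0.0255, 0.0413, 53, [92, 116, 12, 19])
top (np.float64(0.8343), np.float64(0.3421), 0.0236, 0.0273, 47, [106, 120, 14, 10])
top (np.float64(0.835), np.float64(0.4105), 0.0246, 0.0414, 15, [85, 121, 5, 6])
top (np.float64(0.829), np.float64(0.3742), 0.0241, 0.0281, 23, [97, 124, 9, 6])
top (np.float64(0.8245), np.float64(0.4412), 0.0233, 0.0259, 12, [75, 127, 5, 3])
top (np.float64(0.8168), np.float64(0.3647), 0.0241, 0.0252, 9, [103, 129, 3, 4])
top (np.float64(0.8021), np.
[... 5025 characters left out ...]
39, -0.062, 0.018], 0.16)]
top spool_mid [([0.77, 0.09, 0.02], 0.77)]
top meter_mid [([0.784, -0.089, 0.021], 0.95)]
scene foot3_mid [([0.566, 0.064, 0.018], 0.59)]
scene tray_mid [([0.471, -0.199, 0.009], 0.75), ([0.768, 0.088, 0.025], 0.56)]
scene bin_in []
scene tote_in [([0.483, 0.309, 0.002], 0.92), ([0.688, 0.358, 0.273], 0.68), ([0.439, 0.054, 0.012], 0.52)]
scene lens [([0.69, 0.361, 0.274], 0.74)]
scene focus []
scene bottle_mid [([0.76, -0.256, 0.057], 0.76), ([0.636, -0.061, 0.016], 0.55), ([0.568, 0.062, 0.015], 0.43)]
scene spool_mid [([0.769, 0.089, 0.021], 0.58)]
scene meter_mid [([0.496, -0.197, 0.022], 0.61), ([0.786, -0.095, 0.014], 0.58), ([0.569, 0.062, 0.016], 0.47)]
1.1
```

```bash
python3 - <<'E'
from h import *
print(proj("top",[.745,.426,.03]),proj("scene",[.745,.426,.03]))
a=cv2.imread("pics/scene0.png")[110:285,370:480]; b=cv2.imread("pics/top0.png")[85:190,20:150]
a=cv2.resize(a,None,fx=3.4,fy=3.4,interpolation=2); b=cv2.resize(b,(400,323),interpolation=2)
o=np.zeros((600,800,3),np.uint8); o[:a.shape[0],:a.shape[1]]=a; o[:323,400:]=b
cv2.imwrite("pics/z1.png",o)
W2=np.load("W2.npy")
m=W2[228:240,414:427]
print(np.round(m[...,2]*1000)); 
print(np.round(m[...,0]*1000)); print(np.round(m[...,1]*1000))
E
```

```text
[ 80.08339287 155.00124005] [419.99653172 232.58481651]
[[-0.  2.  1.  1. -1.  0.  0. -2. -0. -0.  1. -2. -2.]
 [-1. -0. -0.  1. -0. -1. -3. -0. -1. -1. -1.  2. -5.]
 [ 0.  2. -0.  0. -1. -2.  1.  1.  2.  1.  1.  3. -1.]
 [-1.  2. -2. -2.  0. 34. 33. 34. 33.  1. -2.  3. -1.]
 [-1.  0. 19. 20. 32. 33. 33. 32. 38. -0. -3. -1. -1.]
 [23. 22. 22. 25. 28. 29. 32. 33. 32. 20. 22. 23. 21.]
 [20. 22. 24. 21. 27. 29. 29. 32. 30. 21. 24. 21. 21.]
 [22. 20. 25. 20. 24. 25. 23. 25. 28. 24. 22. 20. 22.]
 [22. 20. 25. 20. 21. 23. 25. 20. 21. 22. 22. 20. 20.]
 [21. 21. 23. 22. 22. 21. 21. 23. 21. 21. 21. 19. 22.]
 [24. 24. 20. 18. 23. 23. 20. 20. 21. 20. 22. 22. 21.]
 [22. 21. 22. 21. 22. 20. 22. 24. 24. 22. 22. 20. 21.]]
[[690. 693. 693. 694. 694. 696. 697. 696. 699. 701. 703. 701. 702.]
 [693. 695. 697. 699. 699. 699. 699. 702. 702. 704. 705. 709. 704.]
 [699. 702. 700. 702. 702. 702. 707. 708. 710. 710. 711. 714. 711.]
 [702. 706. 704. 704. 708. 741. 742. 744. 744. 714. 712. 719. 716.]
 [706. 708. 728. 730. 743. 744. 746. 746. 753. 717. 716. 719. 720.]
 [733. 733. 734. 739. 742. 745. 749. 751. 7
[... 550 characters left out ...]
80. 484. 483. 494.]
 [450. 450. 456. 458. 463. 467. 466. 469. 471. 475. 478. 478. 486.]
 [447. 447. 454. 457. 458. 425. 428. 430. 434. 471. 477. 474. 482.]
 [443. 445. 428. 430. 420. 423. 425. 429. 425. 469. 475. 475. 479.]
 [415. 420. 422. 421. 421. 423. 422. 424. 428. 444. 444. 446. 450.]
 [415. 415. 417. 423. 419. 419. 422. 422. 427. 439. 439. 444. 447.]
 [410. 415. 412. 420. 419. 421. 425. 426. 426. 433. 438. 443. 443.]
 [406. 411. 409. 417. 418. 420. 420. 428. 430. 432. 434. 439. 441.]
 [404. 407. 408. 412. 414. 418. 421. 421. 427. 429. 432. 436. 437.]
 [398. 401. 407. 413. 410. 413. 419. 421. 423. 427. 428. 430. 434.]
 [397. 401. 402. 406. 408. 413. 413. 414. 416. 422. 424. 429. 431.]]
```

View pics/z1.png

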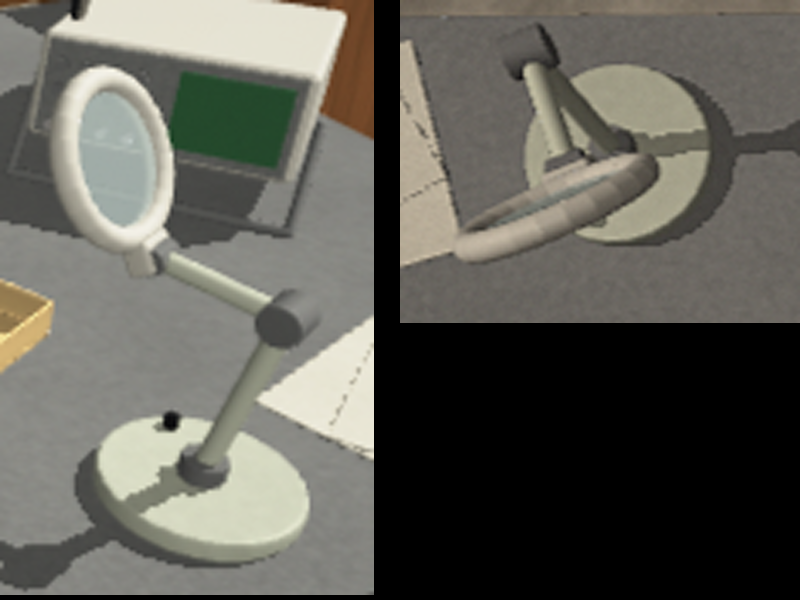

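The black stub at (420,233) in the scene view is a 12 mm knob on the magnifier's base, not a foot. That leaves 5 loose feet and 2 in the tray, so 2 go in the tray and 3 are spare. Next I'll fit the tray, bin, box and lens poses.

```bash
python3 - <<'E'
from h import *
W=np.load("W0.npy"); W2=np.load("W2.npy")
def rect(W,zlo,zhi,x,y,nm):
    m=((W[...,2]>zlo)&(W[...,2]<zhi)&(W[...,0]>x[0])&(W[...,0]<x[1])&(W[...,1]>y[0])&(W[...,1]<y[1])).astype(np.uint8)
    n,l,st,_=cv2.connectedComponentsWithStats(m,connectivity=8)
    i=1+np.argmax(st[1:,4]); q=W[l==i][:,:2].astype(np.float32)
    # robust: trim
    r=cv2.minAreaRect(q*1000); print(nm,len(q),[np.round(v,1) for v in r])
for n,w in(("top",W),("sc",W2)):
    rect(w,.009,.05,(.35,.6),(-.27,-.13),n+" tray")
    rect(w,.04,.07,(.3,.7),(-.55,-.25),n+" bin")
    rect(w,.028,.055,(.25,.7),(.15,.5),n+" box")
# lens ring
for n,w in(("top",W),("sc",W2)):
    q=w[(w[...,2]>.215)&(w[...,2]<.37)&(w[...,0]>.55)&(w[...,0]<.78)&(w[...,1]>.22)&(w[...,1]<.5)]
    c=q.mean(0);u,s,v=np.linalg.svd(q-c,full_matrices=False)
    print(n,len(q),c,s/np.sqrt(len(q)),v[2],(q.min(0)+q.max(0))/2,q.max(0)-q.min(0))
E
```

```text
top tray 238 [array([ 474.7, -197. ]), array([ 67.1, 180.3]), np.float64(85.7)]
top bin 635 [array([ 491.8, -398.3]), array([152.8, 181.1]), np.float64(75.8)]
top box 725 [array([478.2, 312.4]), array([250.8, 171.8]), np.float64(23.9)]
sc tray 222 [array([ 475.6, -198.3]), array([ 66.4, 187.5]), np.float64(85.7)]
sc bin 726 [array([ 493.6, -399.4]), array([151.6, 184.9]), np.float64(75.6)]
sc box 601 [array([478. , 310.9]), array([253.8, 177.9]), np.float64(24.1)]
top 1225 [0.68475411 0.34835059 0.29496337] [0.05286705 0.03802472 0.00542744] [-0.76965057 -0.31155547 -0.55728914] [0.69419427 0.35219824 0.28194816] [0.11169013 0.1397465  0.13295724]
sc 1619 [0.69692416 0.34786007 0.27777368] [0.04120921 0.03919818 0.0043585 ] [0.79401502 0.31721375 0.51857071] [0.70009109 0.35244921 0.27949151] [0.0989241 0.1432803 0.1284878]
```

```bash
cat >> h.py <<'E'
TR=np.array([.475,-.1976]); TA=np.deg2rad(-4.3)
BIN=np.array([.4925,-.399]); BA=np.deg2rad(-14.3)
BOX=np.array([.478,.3117]); XA=np.deg2rad(24.)
def ax(a): return np.array([np.cos(a),np.sin(a)])
def R(a):
    "tool down, jaws along yaw a; of the two half turns take the one with smaller |j7|"
    c,s=np.cos(a),np.sin(a); return np.array([[s,0,c],[-c,0,s],[0,-1,0.]])
def best(p,a):
    o=[]
    for k in(0,np.pi):
        q=solver.inverse_kinematics(np.array(p),R(a+k))
        if q is not None: o.append((abs(q[6]),R(a+k)))
    return min(o,key=lambda t:t[0])[1]
def tilt():
    s=env.sense(); return round(s["t"],1),np.round(s["ee_pos"],4),round(s["gripper_width"],4),np.round(s["wrist_force"],1),np.round(s["joint_positions"][6],2)
def feet():
    "loose feet on the bench, merged from both cameras"
    L=[]
    for n in("top","scene"):
        W=cloud(n)[2]
        for t in tops(W,x=(.3,.75),y=(-.3,.3)):
            b=t[5]
            if t[4]<25 or not(.6<b[2]/b[3]<1.6): continue
            L.append((n,np.array(t[:2])))
    G=[]
    for n,p in L:
        for g in G:
            if np.linalg.norm(np.mean([x for _,x in g],0)-p)<.015: g.append((n,p)); break
        else: G.append([(n,p)])
    return [(np.round(np.mean([x for _,x in g],0),4),[n for n,_ in g]) for g in G]
def pick(xy,a,z=.017,zc=.10):
    r=best([*xy,zc],a); env.reach(np.array([*xy,zc]),r); env.movel(np.array([*xy,z]),rate=.12)
    effector.grasp(squeeze=20); w=env.sense()["gripper_width"]
    env.movel(np.array([*xy,zc]),rate=.15); print("pick",w,tilt()); return w
def place(xy,a,z,zc=.12):
    r=best([*xy,zc],a); env.reach(np.array([*xy,zc]),r); env.movel(np.array([*xy,z]),rate=.1); print("down",tilt())
    effector.release(); env.movel(np.array([*xy,zc]),rate=.2)
E
python3 - <<'E'
from h import *
for f in feet(): print(f)
W2=np.load("W2.npy"); W=np.load("W0.npy")
h=np.array([.927,.374,0]);n=-np.array([.866*.927,.866*.374,.5]); e=np.array([-.374,.927,0]); u=np.cross(n,e); u*=np.sign(u[2])
L0=np.array([.69,.355,.275])
for w in(W,W2):
    q=w.reshape(-1,3)-L0; q=q[np.isfinite(q).all(1)]
    k=(np.linalg.norm(q,axis=1)<.12)&(abs(q@n)<.02)&(q@u>-.05); q=q[k]
    print("e",np.percentile(q@e,[.5,99.5]),"u",np.percentile(q@u,99.5),"n",np.percentile(q@n,[5,50,95]))
E
```

```text
(array([ 0.6373, -0.0596]), ['top', 'scene'])
(array([0.6171, 0.2883]), ['top'])
(array([ 0.5793, -0.0431]), ['top', 'scene'])
(array([0.5701, 0.063 ]), ['top', 'scene'])
(array([ 0.497 , -0.1964]), ['top', 'scene'])
(array([ 0.4458, -0.0364]), ['top', 'scene'])
(array([0.441 , 0.0575]), ['top', 'scene'])
(array([ 0.4124, -0.1869]), ['top', 'scene'])
e [-0.07499392  0.06811061] u 0.07854274685162727 n [-0.01005518 -0.00268735  0.00848962]
e [-0.07689727  0.06626553] u 0.0746987340495296 n [-0.01032614 -0.00287569  0.00130411]
```

```bash
python3 - <<'E'
from h import *
P=np.array([.6375,-.0597])
w=pick(P,np.deg2rad(74))
if w>.018:
    place(TR+.066*ax(TA),TA+np.pi/2,.021)
print(tilt())
for f in feet(): print(f)
p,d,W=cloud("top"); cv2.imwrite("pics/t1.png",p[:,:,::-1]); p,d,W=cloud("scene"); cv2.imwrite("pics/s1.png",p[:,:,::-1])
E
```

```text
pick 0.0004948921510215798 (6.8, array([ 0.637 , -0.0593,  0.0994]), 0.0001, array([ 0.3, -0. ,  0.3]), np.float64(-1.38))
(6.8, array([ 0.637 , -0.0593,  0.0994]), 0.0001, array([ 0.3, -0. ,  0.3]), np.float64(-1.38))
(array([ 0.4972, -0.1962]), ['top', 'scene'])
(array([ 0.4458, -0.0363]), ['top', 'scene'])
(array([ 0.4129, -0.187 ]), ['top', 'scene'])
(array([0.443 , 0.0565]), ['scene'])
(array([0.5705, 0.0619]), ['scene'])
(array([ 0.5826, -0.0431]), ['scene'])
(array([ 0.6402, -0.0607]), ['scene'])
```

View pics/s1.png

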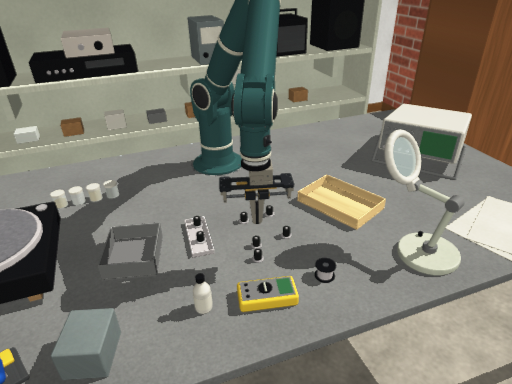

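View pics/t1.png

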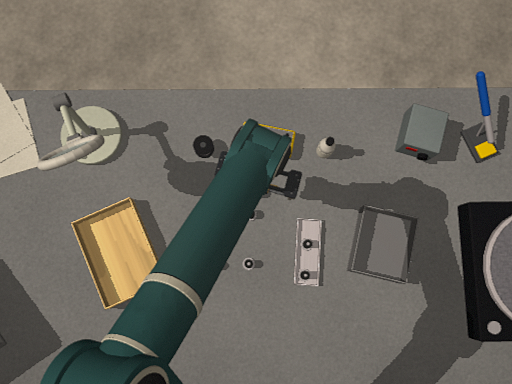

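```bash
python3 - <<'E'
from h import *
s=env.sense(); print(s["ee_pos"],s["tcp_rot"]); print(proj("scene",s["ee_pos"]),proj("scene",[.6375,-.0597,.03]))
a=cv2.imread("pics/s1.png")[150:280,200:320]; cv2.imwrite("pics/z2.png",cv2.resize(a,None,fx=4.5,fy=4.5,interpolation=2))
effector.release()
env.movel(np.array([*s["ee_pos"][:2],.019]),rate=.12); print(tilt())
p,d,W=cloud("scene"); cv2.imwrite("pics/z3.png",cv2.resize(p[150:280,200:320,::-1],None,fx=4.5,fy=4.5,interpolation=2))
E
```

```text
[ 0.63673937 -0.05961334  0.0988362 ] [[-9.61265837e-01 -2.00394090e-03 -2.75615630e-01]
 [ 2.75616479e-01 -1.55209476e-04 -9.61267670e-01]
 [ 1.88354544e-03 -9.99997980e-01  7.01516702e-04]]
[256.97967978 231.2316442 ] [257.51006358 250.30770376]
(9.2, array([ 0.6373, -0.0599,  0.0195]), 0.0921, array([0.1, 0.2, 0. ]), np.float64(-1.32))
```

View pics/z2.png

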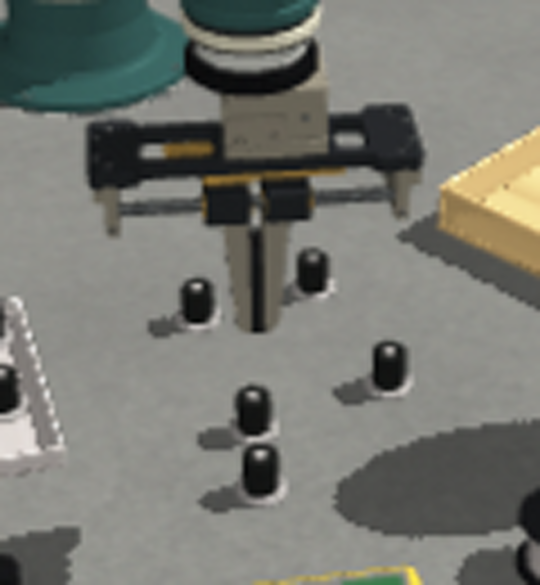

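View pics/z3.png

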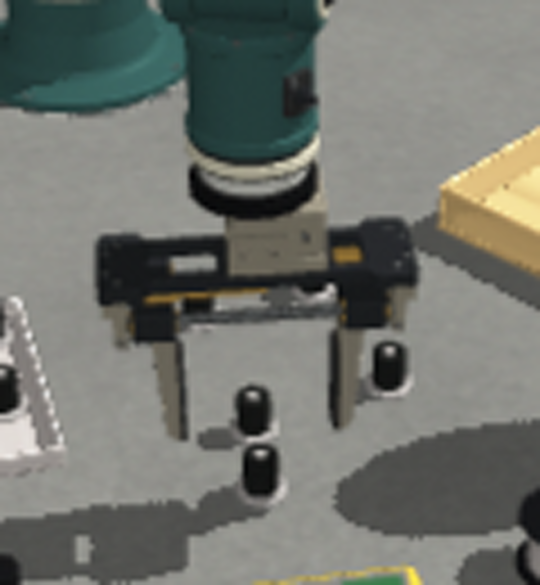

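```bash
python3 - <<'E'
from h import *
e=env.sense()["ee_pos"]
for n in("scene","top"):
    p,d,W=cloud(n)
    k=(abs(W[...,0]-e[0])<.10)&(abs(W[...,1]-e[1])<.085)&(W[...,2]>.0)&(W[...,2]<.25)
    if n=="scene":
        for lo in np.arange(.0,.12,.01):
            q=W[k&(W[...,2]>=lo)&(W[...,2]<lo+.01)]
            if lo>=.04: print(round(lo,3),len(q),np.round(np.percentile(q,[2,50,98],axis=0)[:,:2],3).tolist() if len(q) else '')
    # finger tip columns
    if n=="scene":
        for c in(238,240,242,274,276,278):
            print(c,[np.round(W[r,c],3).tolist() for r in range(236,252,2)])
E
```

```text
0.04 0 
0.05 10 [[0.63, -0.115], [0.639, -0.063], [0.664, -0.011]]
0.06 30 [[0.632, -0.119], [0.652, -0.017], [0.665, -0.007]]
0.07 32 [[0.631, -0.118], [0.639, -0.063], [0.665, -0.007]]
0.08 35 [[0.63, -0.12], [0.642, -0.018], [0.664, -0.004]]
0.09 33 [[0.63, -0.121], [0.66, -0.018], [0.665, -0.004]]
0.1 36 [[0.63, -0.122], [0.643, -0.018], [0.666, -0.005]]
0.11 48 [[0.62, -0.122], [0.643, -0.017], [0.667, -0.003]]
238 [[0.634, -0.115, 0.096], [0.635, -0.116, 0.091], [0.63, -0.115, 0.079], [0.634, -0.116, 0.075], [0.632, -0.116, 0.066], [0.63, -0.115, 0.058], [0.573, -0.099, 0.0], [0.58, -0.102, -0.001]]
240 [[0.636, -0.11, 0.096], [0.636, -0.11, 0.089], [0.636, -0.11, 0.082], [0.634, -0.11, 0.074], [0.635, -0.111, 0.068], [0.634, -0.111, 0.059], [0.574, -0.093, -0.001], [0.584, -0.097, 0.001]]
242 [[0.522, -0.069, 0.0], [0.534, -0.073, 0.003], [0.539, -0.075, -0.001], [0.548, -0.078, -0.001], [0.559, -0.082, 0.0], [0.564, -0.083, -0.004], [0.575, -0.087, -0.002], [0.587, -0.091, 0.001]]
274 [[0.66, -0.018, 0.086], [0.661, -0.018, 0.081], [0.662, -0.018, 0.074], [0.663, -0.019, 0.067], [0.662, -0.018, 0.059], [0.604, 0.007, -0.001], [0.614, 0.002, 0.001], [0.623, -0.001, 0.001]]
276 [[0.664, -0.013, 0.088], [0.664, -0.013, 0.081], [0.662, -0.012, 0.072], [0.663, -0.013, 0.066], [0.662, -0.012, 0.057], [0.608, 0.011, 0.002], [0.615, 0.008, -0.0], [0.624, 0.004, 0.0]]
278 [[0.661, -0.006, 0.084], [0.665, -0.007, 0.08], [0.665, -0.007, 0.073], [0.662, -0.006, 0.063], [0.599, 0.022, -0.001], [0.612, 0.016, 0.002], [0.617, 0.014, -0.001], [0.626, 0.01, -0.0]]
```

Depth shows the real fingertips about 36 mm above the reported TCP, so the grasp closed over the top of the foot, which hasn't moved. I'll calibrate this offset before trying again.

```bash
cat >> h.py <<'E'
def tipz(e):
    p,d,W=cloud("scene")
    k=(abs(W[...,0]-e[0])<.05)&(abs(W[...,1]-e[1])<.085)&(W[...,2]>.004)&(W[...,2]<.25)
    r=[]
    for sgn in(-1,1):
        kk=k&((W[...,1]-e[1])*sgn>.03); z=W[kk]; 
        cols=np.unique(np.nonzero(kk)[1]); mins=[np.nanmin(np.where(kk[:,c],W[:,c,2],9)) for c in cols]
        r.append((sgn,np.round(np.sort(mins)[:6],4),np.round(np.median(z[:,:2],0),3)))
    return r
E
python3 - <<'E'
from h import *
e=env.sense()["ee_pos"]
print(e[2],tipz(e))
try:
  for z in(.004,-.008):
    env.movel(np.array([.6373,-.0599,z]),rate=.08); print(tilt(),tipz(e))
except env.PlanningError as x: print("PE",x)
p,d,W=cloud("scene"); cv2.imwrite("pics/z4.png",cv2.resize(p[150:280,200:320,::-1],None,fx=4.5,fy=4.5,interpolation=2))
E
```

```text
0.019994687467166004 [(-1, array([0.0041, 0.0555, 0.0566, 0.0568, 0.0617, 0.0619]), array([ 0.636, -0.117])), (1, array([0.0063, 0.0556, 0.0565, 0.0569, 0.0571, 0.0585]), array([ 0.664, -0.008]))]
(9.7, array([ 0.6366, -0.0598,  0.0031]), 0.0922, array([ 0.1,  0.3, -0.1]), np.float64(-1.31)) [(-1, array([0.0043, 0.0052, 0.0388, 0.0394, 0.0397, 0.0448]), array([ 0.636, -0.116])), (1, array([0.0041, 0.0392, 0.0397, 0.0406, 0.0408, 0.0413]), array([ 0.664, -0.008]))]
(10.1, array([ 0.6367, -0.0599, -0.0088]), 0.0916, array([0.2, 0. , 0.3]), np.float64(-1.3)) [(-1, array([0.0043, 0.0045, 0.0271, 0.0278, 0.0283, 0.0316]), array([ 0.637, -0.116])), (1, array([0.0255, 0.0272, 0.0279, 0.0279, 0.0334, 0.0341]), array([ 0.664, -0.008]))]
```

View pics/z4.png

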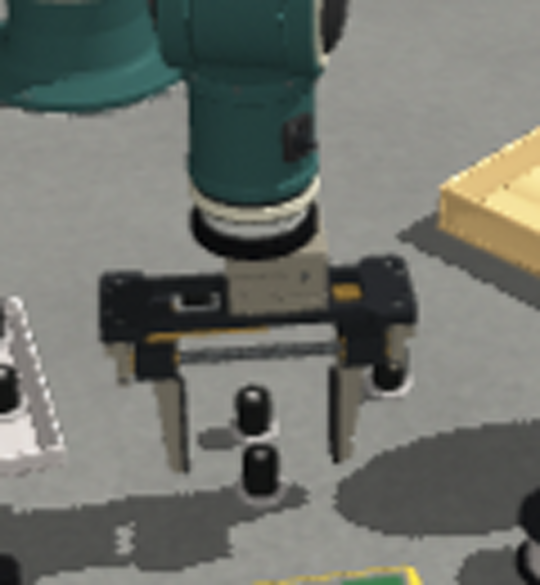

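```bash
cat >> h.py <<'E'
OFF=.035   # real finger tips above the reported TCP, m (measured by depth)
E
python3 - <<'E'
from h import *
e=env.sense()["ee_pos"]
for z in(-.015,-.02):
    env.movel(np.array([.6373,-.0599,z]),rate=.06); print(tilt(),tipz(e))
effector.grasp(squeeze=20); print(tilt())
env.movel(np.array([.6373,-.0599,.07]),rate=.15); print(tilt())
p,d,W=cloud("scene"); cv2.imwrite("pics/z5.png",cv2.resize(p[150:280,200:320,::-1],None,fx=4.5,fy=4.5,interpolation=2))
E
```

```text
(10.4, array([ 0.6369, -0.0598, -0.0155]), 0.0918, array([0.6, 1.1, 0.2]), np.float64(-1.3)) [(-1, array([0.0199, 0.0221, 0.0224, 0.0263, 0.0382, 0.0565]), array([ 0.636, -0.115])), (1, array([0.0043, 0.0195, 0.0202, 0.0213, 0.0215, 0.0245]), array([ 0.664, -0.008]))]
(10.7, array([ 0.637 , -0.0598, -0.0204]), 0.0923, array([-0.1, -0.9, -1.1]), np.float64(-1.29)) [(-1, array([0.0045, 0.0046, 0.005 , 0.0158, 0.0169, 0.0182]), array([ 0.638, -0.115])), (1, array([0.0041, 0.0175, 0.0175, 0.0176, 0.0178, 0.02  ]), array([ 0.664, -0.008]))]
(11.8, array([ 0.6373, -0.0599, -0.02  ]), 0.0232, array([-0.3,  0.4, -0.3]), np.float64(-1.29))
(12.6, array([ 0.6367, -0.0595,  0.0693]), 0.0232, array([-0.2,  0.2, -0.4]), np.float64(-1.36))
```

View pics/z5.png

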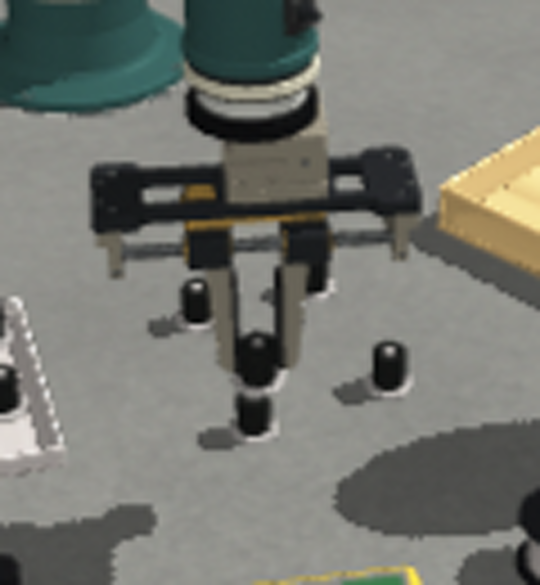

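```bash
python3 - <<'E'
from h import *
xy=TR+.066*ax(TA); a=TA+np.pi/2
r=best([*xy,.08],a); env.reach(np.array([*xy,.08]),r); print(tilt())
env.movel(np.array([*xy,.0]),rate=.12); print(tilt()); e=env.sense()["ee_pos"]
p,d,W=cloud("scene"); cv2.imwrite("pics/z6.png",cv2.resize(p[170:290,140:260,::-1],None,fx=5,fy=5,interpolation=2))
k=(abs(W[...,0]-e[0])<.03)&(abs(W[...,1]-e[1])<.03)&(W[...,2]>.018)&(W[...,2]<.12)
rr,cc=np.nonzero(k)
for c in range(cc.min(),cc.max()+1):
    i=np.nonzero(k[:,c])[0]
    if len(i): q=W[i[-1],c]; print(c,i[-1],np.round(q,4).tolist())
E
```

```text
(13.3, array([ 0.5416, -0.2012,  0.0795]), 0.0234, array([ 0.1,  1.4, -0.5]), np.float64(-0.93))
(14.2, array([ 5.413e-01, -2.028e-01,  4.000e-04]), 0.0232, array([-0.3, -0. , -0.6]), np.float64(-0.85))
190 230 [0.5503, -0.2323, 0.0917]
191 234 [0.549, -0.2309, 0.0759]
192 238 [0.5473, -0.2294, 0.0595]
193 242 [0.5492, -0.2284, 0.0456]
194 243 [0.5497, -0.2259, 0.0416]
195 244 [0.5516, -0.2237, 0.0386]
196 245 [0.5394, -0.2194, 0.024]
197 247 [0.5497, -0.2187, 0.0241]
198 248 [0.5502, -0.2163, 0.0199]
199 248 [0.5572, -0.2144, 0.0247]
200 248 [0.5601, -0.2119, 0.0262]
201 248 [0.5576, -0.2086, 0.0232]
202 248 [0.5597, -0.206, 0.0241]
203 248 [0.5593, -0.203, 0.0228]
204 248 [0.5595, -0.2, 0.022]
205 247 [0.5566, -0.1962, 0.0224]
206 247 [0.5562, -0.1932, 0.0212]
207 245 [0.5522, -0.1888, 0.0243]
208 241 [0.5543, -0.1849, 0.04]
209 241 [0.5527, -0.1816, 0.0378]
```

View pics/z6.png

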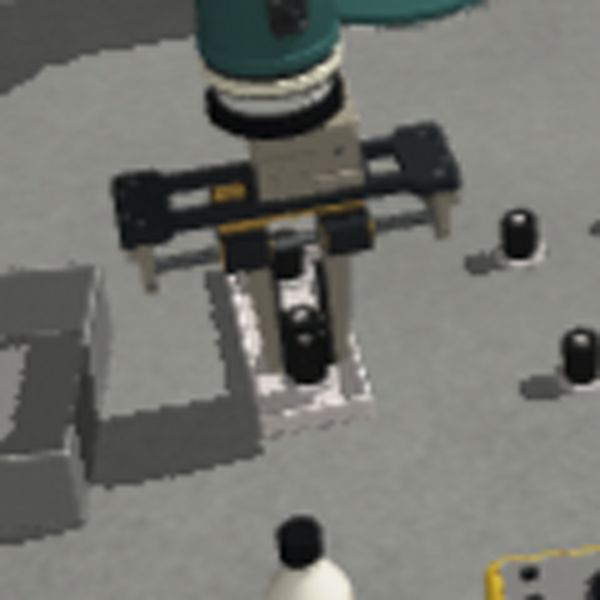

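```bash
python3 - <<'E'
from h import *
xy=TR+.066*ax(TA)
env.movel(np.array([*xy,-.0165]),rate=.06); print(tilt())
effector.release(); print(tilt())
env.movel(np.array([*xy,.07]),rate=.2)
# next: D
D=np.array([.4458,-.0363])
r=best([*D,.06],np.deg2rad(75)); env.reach(np.array([*D,.06]),r); print(tilt())
for f in feet(): print(f)
p,d,W=cloud("scene"); cv2.imwrite("pics/s2.png",p[:,:,::-1])
E
```

```text
(14.6, array([ 0.5405, -0.2025, -0.0169]), 0.0235, array([-0.9,  0.3, -0.5]), np.float64(-0.83))
(15.7, array([ 0.5408, -0.2026, -0.0165]), 0.0919, array([ 0.4, -0.2, -0.5]), np.float64(-0.83))
(18.2, array([ 0.4457, -0.0365,  0.0597]), 0.0916, array([-0.7,  0.5,  0.3]), np.float64(1.31))
(array([ 0.5794, -0.0431]), ['top', 'scene'])
(array([0.5698, 0.0619]), ['top', 'scene'])
(array([ 0.5421, -0.2022]), ['top', 'scene'])
(array([ 0.4968, -0.1964]), ['top', 'scene'])
(array([ 0.4133, -0.187 ]), ['top', 'scene'])
(array([0.4431, 0.0566]), ['scene'])
(array([ 0.4456, -0.0365]), ['scene'])
```

View pics/s2.png

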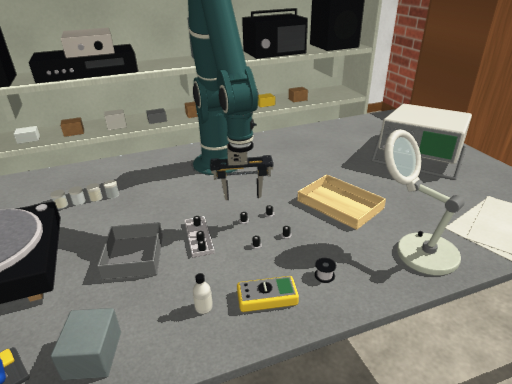

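Three feet are now in the tray. The scene view shows them in a row at (195-203, 220-245). Next is the foot at (243,216).

```bash
python3 - <<'E'
from h import *
D=np.array([.4447,-.0364])
env.movel(np.array([*D,-.005]),rate=.12); e=env.sense()["ee_pos"]; print(tilt(),tipz(e))
env.movel(np.array([*D,-.0195]),rate=.06); print(tilt())
effector.grasp(squeeze=20); print(tilt())
env.movel(np.array([*D,.07]),rate=.15); print(tilt())
xy=TR-.0215*ax(TA); a=TA+np.pi/2
r=best([*xy,.08],a); env.reach(np.array([*xy,.08]),r); print(tilt())
env.movel(np.array([*xy,.005]),rate=.12); print(tilt()); e=env.sense()["ee_pos"]
p,d,W=cloud("scene"); cv2.imwrite("pics/z7.png",cv2.resize(p[170:290,140:260,::-1],None,fx=5,fy=5,interpolation=2))
E
```

```text
(19.1, array([ 0.445 , -0.0364, -0.0048]), 0.0918, array([ 0.3, -0.6,  0.1]), np.float64(1.31)) [(-1, array([0.0049, 0.0306, 0.0316, 0.0344, 0.0375, 0.0523]), array([ 0.45, -0.09])), (1, array([0.0051, 0.0065, 0.0077, 0.0314, 0.0317, 0.0331]), array([0.47 , 0.015]))]
(19.5, array([ 0.4443, -0.0364, -0.0199]), 0.0921, array([ 0.5,  1.2, -0.5]), np.float64(1.31))
(20.6, array([ 0.4447, -0.0364, -0.0195]), 0.0233, array([-0.1,  0.4,  0.7]), np.float64(1.31))
(21.3, array([ 0.4441, -0.0364,  0.0695]), 0.0235, array([ 0.3, -0.7, -0.8]), np.float64(1.31))
(23.3, array([ 0.4534, -0.1957,  0.0797]), 0.0232, array([-0.3,  0.2, -0.2]), np.float64(-0.96))
(24.1, array([ 0.4539, -0.1963,  0.0054]), 0.0233, array([ 0.3,  0. , -0.5]), np.float64(-0.85))
```

View pics/z7.png

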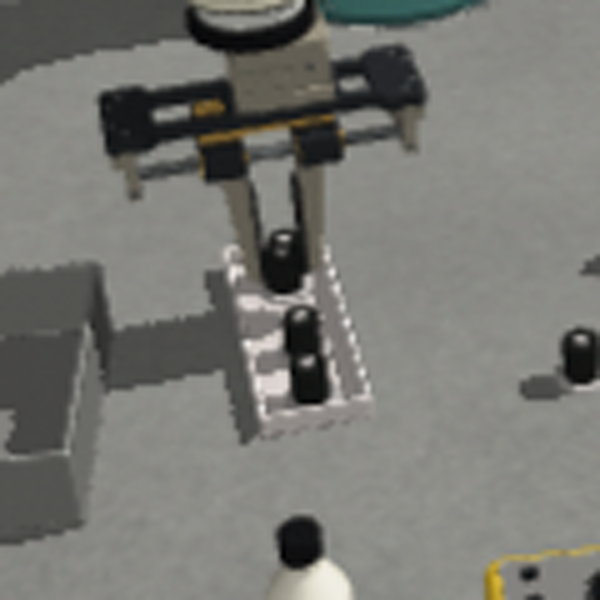

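```bash
cat >> h.py <<'E'
def pick2(xy,a,z=-.0195,zc=.06):
    r=best([*xy,zc],a); env.reach(np.array([*xy,zc]),r); env.movel(np.array([*xy,z]),rate=.12); print("at",tilt())
    effector.grasp(squeeze=20); w=env.sense()["gripper_width"]
    env.movel(np.array([*xy,.08]),rate=.18); print("pick",round(w,4),tilt()); return w
def bindrop(k):
    xy=BIN+k*np.array([-np.sin(BA),np.cos(BA)])
    r=best([*xy,.09],BA); env.reach(np.array([*xy,.09]),r); env.movel(np.array([*xy,-.011]),rate=.12); print("down",tilt())
    effector.release(); env.movel(np.array([*xy,.09]),rate=.2)
E
python3 - <<'E'
from h import *
xy=TR-.0215*ax(TA)
env.movel(np.array([*xy,-.016]),rate=.06); print(tilt())
effector.release(); print(tilt())
env.movel(np.array([*xy,.08]),rate=.2)
F=feet()
for f in F: print(f)
p,d,W=cloud("scene"); cv2.imwrite("pics/s3.png",p[:,:,::-1])
E
```

```text
(24.6, array([ 0.4532, -0.1959, -0.0166]), 0.023, array([-0.6,  0.7, -0.6]), np.float64(-0.82))
(25.7, array([ 0.4536, -0.196 , -0.016 ]), 0.0921, array([-0.7,  0.1,  0.8]), np.float64(-0.82))
(array([0.616 , 0.2878]), ['top'])
(array([ 0.5805, -0.0428]), ['top', 'scene'])
(array([0.5708, 0.0624]), ['top', 'scene'])
(array([ 0.5414, -0.2024]), ['top', 'scene'])
(array([0.479 , 0.0358]), ['top', 'scene'])
(array([ 0.4146, -0.1878]), ['scene'])
```

View pics/s3.png

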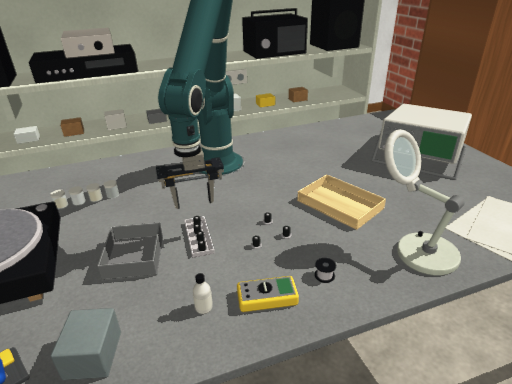

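The foot at the far left was knocked from (.441,.058) to (.479,.036). Detection has picked that up. Next I'll clear the spares.

```bash
python3 - <<'E'
from h import *
if pick2(np.array([.580,-.0429]),BA)>.018: bindrop(-.042)
for f in feet(): print(f)
p,d,W=cloud("scene"); cv2.imwrite("pics/s4.png",p[:,:,::-1])
E
```

```text
at (28.1, array([ 0.5805, -0.0432, -0.019 ]), 0.0917, array([1. , 0.3, 0.1]), np.float64(-0.04))
pick 0.023 (29.9, array([ 0.5793, -0.0427,  0.0793]), 0.0233, array([ 0.1, -0.8, -0.5]), np.float64(-0.08))
down (32.4, array([ 0.4827, -0.4403, -0.0102]), 0.023, array([1.4, 0.8, 0.4]), np.float64(0.67))
(array([0.5702, 0.0627]), ['top', 'scene'])
(array([ 0.5419, -0.2021]), ['top', 'scene'])
(array([ 0.4956, -0.195 ]), ['top'])
(array([0.4789, 0.0357]), ['top', 'scene'])
(array([ 0.4555, -0.1937]), ['top'])
(array([ 0.4124, -0.1871]), ['top', 'scene'])
```

View pics/s4.png

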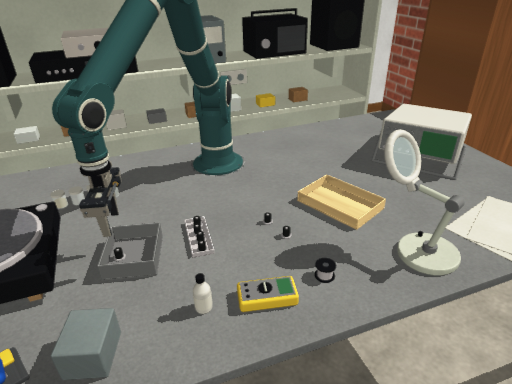

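```bash
python3 - <<'E'
from h import *
if pick2(np.array([.5703,.0626]),BA)>.018: bindrop(.0)
F=feet()
for f in F: print(f)
t=[f[0] for f in F if np.linalg.norm(f[0]-[.479,.036])<.06 and len(f[1])==2]
if t and pick2(t[0],BA)>.018: bindrop(.042)
for f in feet(): print(f)
p,d,W=cloud("scene"); cv2.imwrite("pics/s5.png",p[:,:,::-1])
p,d,W=cloud("top"); cv2.imwrite("pics/t5.png",p[:,:,::-1])
print(tilt())
E
```

```text
at (37.0, array([ 0.5709,  0.0624, -0.019 ]), 0.0917, array([ 0.5,  0.2, -0.3]), np.float64(-0.2))
pick 0.0235 (38.7, array([0.5696, 0.0627, 0.0793]), 0.0233, array([ 0.7,  0.3, -1.1]), np.float64(-0.25))
down (41.4, array([ 0.493 , -0.3995, -0.0103]), 0.0235, array([ 0.8, -0.2,  0.7]), np.float64(0.65))
(array([ 0.5429, -0.2025]), ['top', 'scene'])
(array([ 0.4955, -0.1949]), ['top'])
(array([0.4786, 0.0356]), ['top', 'scene'])
(array([ 0.4556, -0.194 ]), ['top'])
(array([ 0.4128, -0.1868]), ['top', 'scene'])
at (45.7, array([ 0.4791,  0.0354, -0.0192]), 0.0916, array([0.1, 0.2, 0.6]), np.float64(-0.14))
pick 0.0234 (47.4, array([0.4779, 0.0357, 0.0794]), 0.0232, array([ 0.6,  0.3, -1. ]), np.float64(-0.23))
down (49.9, array([ 0.5034, -0.3588, -0.0103]), 0.0233, array([-0.5, -0. ,  0.3]), np.float64(0.63))
(array([0.608 , 0.2848]), ['top'])
(array([ 0.5421, -0.2026]), ['top', 'scene'])
(array([ 0.4956, -0.195 ]), ['top'])
(array([ 0.4555, -0.1942]), ['top'])
(array([ 0.4127, -0.1867]), ['top', 'scene'])
(51.8, array([ 0.502 , -0.3577,  0.0884]), 0.0921, array([-0.6, -0.2, -0. ]), np.float64(0.57))
```

View pics/s5.png

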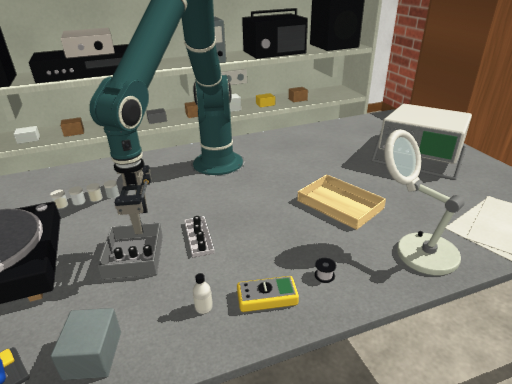

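View pics/t5.png

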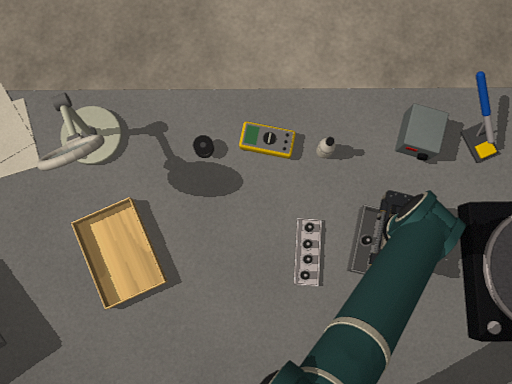

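```bash
python3 - <<'E'
from h import *
# move out of the way toward the pre-grasp
r=best([*TR,.09],TA+np.pi/2); 
p=env.sense()["ee_pos"]; env.movel(np.array([p[0],p[1],.12]),rate=.2)
for n in("top","scene"):
  A=[]
  for _ in range(2):
    p,d,W=cloud(n)
    k=((W[...,2]>.009)&(W[...,2]<.021)&(abs(W[...,0]-.475)<.11)&(abs(W[...,1]+.198)<.06))
    A.append(W[k][:,:2])
  q=np.concatenate(A)-TR; E=np.stack([q@ax(TA),q@np.array([-np.sin(TA),np.cos(TA)])],1)
  print(n,len(q),np.round(np.percentile(E,[1,99],axis=0),4).tolist(),[np.round(v,1) for v in cv2.minAreaRect((np.concatenate(A)*1000).astype(np.float32))])
E
```

```text
top 620 [[-0.0902, -0.0322], [0.0891, 0.034]] [array([ 474.1, -202.4]), array([ 77.8, 180.2]), np.float64(85.4)]
scene 443 [[-0.0894, -0.0336], [0.0926, 0.0324]] [array([ 476.2, -198.2]), array([ 66.3, 187.9]), np.float64(85.6)]
```

```bash
python3 - <<'E'
from h import *
a=TA+np.pi/2; xy=TR+.0005*ax(TA)
r=best([*xy,.05],a); env.reach(np.array([*xy,.1]),r); env.movel(np.array([*xy,.03]),rate=.15); print(tilt())
env.movel(np.array([*xy,-.025]),rate=.08); print(tilt())
f0=env.sense()["wrist_force"][2]
for z in(-.028,-.030,-.0315):
    env.movel(np.array([*xy,z]),rate=.03); s=env.sense(); print(z,s["ee_pos"][2],s["wrist_force"].round(1))
    if s["wrist_force"][2]-f0>6: break
p,d,W=cloud("scene"); cv2.imwrite("pics/z8.png",cv2.resize(p[150:290,130:270,::-1],None,fx=4.2,fy=4.2,interpolation=2))
E
```

```text
(54.2, array([ 0.4757, -0.1984,  0.0303]), 0.0919, array([-0.3, -0.7, -0. ]), np.float64(-0.82))
(55.1, array([ 0.4756, -0.198 , -0.0249]), 0.092, array([ 0.2, -0.8,  0.4]), np.float64(-0.74))
-0.028 -0.027873689826578896 [0.5 0.7 0.8]
-0.03 -0.03002654186946599 [ 0.1 -0.3 -1.5]
-0.0315 -0.03157395046629815 [-0.1 -0.2  0.5]
```

View pics/z8.png

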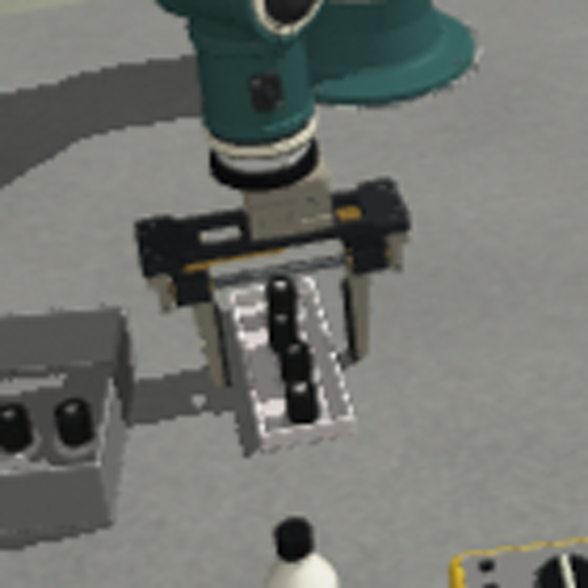

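```bash
python3 - <<'E'
from h import *
xy=TR+.0005*ax(TA)
effector.grasp(squeeze=45); print(tilt())
env.movel(np.array([*xy,.03]),rate=.06); print(tilt())
env.pause(.3)
for n in("scene","top"):
    p,d,W=cloud(n)
    k=(W[...,2]>.058)&(W[...,2]<.085)&(abs(W[...,0]-.475)<.11)&(abs(W[...,1]+.198)<.045)
    q=W[k]; E=(q[:,:2]-xy)@ax(TA)
    for lo,hi in((-.1,-.07),(-.07,-.03),(-.03,.03),(.03,.07),(.07,.1)):
        j=(E>lo)&(E<hi)
        if j.sum(): print(n,lo,j.sum(),np.percentile(q[j,2],[50,95]).round(4))
    cv2.imwrite(f"pics/z9{n}.png",cv2.resize(p[130:290,130:330,::-1] if n=="scene" else p[190:310,240:400,::-1],None,fx=3.5,fy=3.5,interpolation=2))
E
```

```text
(56.4, array([ 0.4755, -0.1977, -0.0315]), 0.0657, array([ 1.3, -0.2, -0.1]), np.float64(-0.73))
(57.6, array([ 0.4752, -0.1975,  0.0297]), 0.0654, array([-0.2, -0.5, -2.5]), np.float64(-0.82))
scene -0.1 74 [0.0683 0.0785]
scene -0.07 106 [0.0655 0.0824]
scene -0.03 228 [0.0675 0.0837]
scene 0.03 123 [0.0654 0.0799]
scene 0.07 166 [0.0727 0.0818]
top 0.03 93 [0.0659 0.0798]
top 0.07 106 [0.0682 0.0797]
```

View pics/z9scene.png

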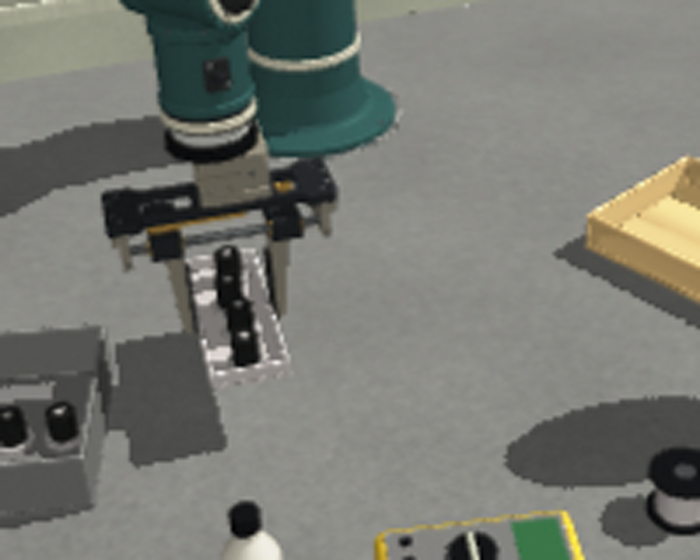

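```bash
python3 - <<'E'
from h import *
xy=TR+.0005*ax(TA)
Rc=env.sense()["tcp_rot"]; th=np.deg2rad(22.0)-TA
Rz=np.array([[np.cos(th),-np.sin(th),0],[np.sin(th),np.cos(th),0],[0,0,1]])
s1=np.sign(Rc[1,2]); Rt=R(np.deg2rad(22)+(np.pi/2 if s1>0 else -np.pi/2)); print((Rz@Rc-Rt).round(3).max())
F=np.array([.5066,.278,.1205])
print(solver.inverse_kinematics(F,Rt).round(2))
env.movel(np.array([*xy,.1205]),rate=.10); print(tilt())
env.movel(F,frame=Rt,rate=.10); print(tilt()); env.pause(.4)
print(env.sense()["ee_pos"],env.sense()["joint_positions"].round(2))
for n in("scene","top"):
    p,d,W=cloud(n); cv2.imwrite(f"pics/f_{n}.png",p[:,:,::-1]); np.save(f"f_{n}.npy",W)
E
```

```text
0.0
[-1.09  0.48  0.69  1.87 -0.38  0.93 -1.41]
(59.0, array([ 0.475 , -0.1973,  0.12  ]), 0.0655, array([ 0.4,  0.6, -2.7]), np.float64(-0.94))
(64.0, array([0.5066, 0.2779, 0.1205]), 0.0655, array([-0.4, -0.3, -3. ]), np.float64(-1.45))
[0.50660936 0.27799545 0.1205059 ] [-1.03  0.46  0.61  1.87 -0.33  0.92 -1.45]
```

View pics/f_scene.png

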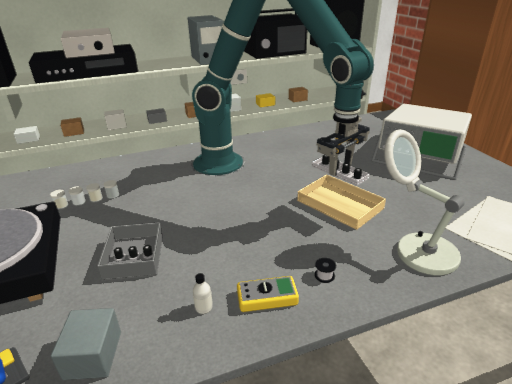

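View pics/f_top.png

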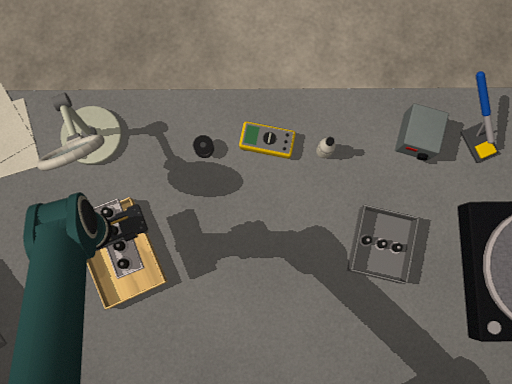

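```bash
python3 - <<'E'
from h import *
F=np.array([.5066,.278]); a=np.deg2rad(22)
for n in("scene","top"):
    W=np.load(f"f_{n}.npy")
    k=(W[...,2]>.15)&(W[...,2]<.175); q=W[k]; E=(q[:,:2]-F)@ax(a); G=(q[:,:2]-F)@np.array([-np.sin(a),np.cos(a)])
    j=(abs(E)<.11)&(abs(G)<.04)
    print(n,j.sum(),"len",np.percentile(E[j],[1,99]).round(4),"wid",np.percentile(G[j],[1,99]).round(4))
    for lo,hi in((-.1,-.08),(-.08,-.03),(.03,.08),(.08,.1)):
        m=j&(E>lo)&(E<hi)
        if m.sum(): print("  ",lo,m.sum(),np.percentile(q[m,2],[50,95]).round(4))
    for c in("lens","tray_mid"):
        print(c,[(np.round(r["at"],3).tolist(),round(r["score"],2)) for r in tip_of(n,c)][:2])
print(tilt())
E
```

```text
scene 596 len [-0.0902  0.0899] wid [-0.0372  0.0334]
   -0.1 49 [0.1613 0.1672]
   -0.08 121 [0.161  0.1729]
   0.03 185 [0.1605 0.1717]
   0.08 73 [0.1614 0.1681]
lens [([0.69, 0.358, 0.275], 0.84)]
tray_mid [([0.492, -0.399, 0.02], 0.66), ([0.503, 0.28, 0.16], 0.65)]
top 1102 len [-0.0905  0.0879] wid [-0.0327  0.0326]
   -0.1 138 [0.1581 0.1704]
   -0.08 521 [0.1567 0.1687]
   0.03 144 [0.1581 0.169 ]
   0.08 117 [0.1596 0.1704]
lens [([0.689, 0.353, 0.277], 0.58)]
tray_mid [([0.498, 0.276, 0.162], 0.97), ([0.769, 0.087, 0.02], 0.28)]
(64.7, array([0.5066, 0.278 , 0.1205]), 0.0657, array([ 0.8,  0.5, -2.6]), np.float64(-1.45))
```

```bash
python3 - <<'E'
from h import *
env.pause(3.0); print(tilt())
s1=np.sign(env.sense()["tcp_rot"][1,2]); Rt=R(XA+(np.pi/2 if s1>0 else -np.pi/2))
env.movel(np.array([*BOX,.10]),frame=Rt,rate=.08)
env.movel(np.array([*BOX,.0]),rate=.10); print(tilt())
env.movel(np.array([*BOX,-.023]),rate=.05); print(tilt())
f0=env.sense()["wrist_force"][2]
for z in(-.025,-.0265,-.0275,-.028):
    env.movel(np.array([*BOX,z]),rate=.02); env.pause(.1); f=np.mean([env.sense()["wrist_force"][2]]); print(z,tilt())
    if f-f0>3: break
for n in("scene",):
    p,d,W=cloud(n); cv2.imwrite(f"pics/b_{n}.png",cv2.resize(p[90:240,260:460,::-1],None,fx=4,fy=4,interpolation=2))
E
```

```text
(67.7, array([0.5066, 0.278 , 0.1205]), 0.0655, array([ 0.8,  0.8, -2.8]), np.float64(-1.45))
(69.6, array([0.4786, 0.312 , 0.0006]), 0.0656, array([-0.4,  0.1, -3. ]), np.float64(-1.4))
(70.2, array([ 0.478 ,  0.3115, -0.0232]), 0.0654, array([ 0.6, -0.4, -3.7]), np.float64(-1.38))
-0.025 (70.5, array([ 0.4781,  0.3118, -0.0249]), 0.0653, array([ 0.1,  0.1, -3.3]), np.float64(-1.38))
-0.0265 (70.9, array([ 0.478 ,  0.3117, -0.0265]), 0.0652, array([ 0. ,  0.9, -3.7]), np.float64(-1.37))
-0.0275 (71.2, array([ 0.4782,  0.3118, -0.0274]), 0.0656, array([ 0. ,  0.4, -3.1]), np.float64(-1.37))
-0.028 (71.6, array([ 0.4781,  0.3118, -0.0275]), 0.0654, array([-1.5, -0.5,  5.3]), np.float64(-1.37))
```

View pics/b_scene.png

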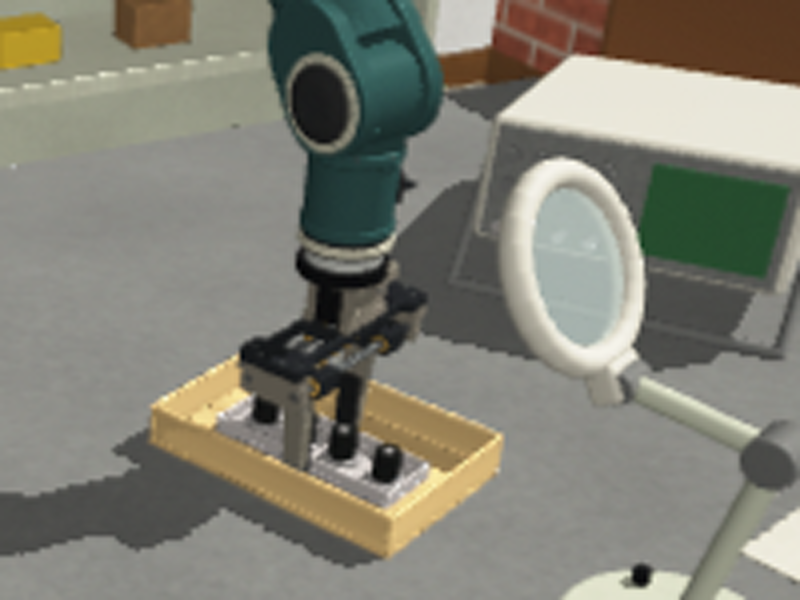

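Contact with the box floor is felt and the tray is down. I'll release, retreat clear and check.

```bash
python3 - <<'E'
from h import *
effector.release(); print(tilt())
env.movel(np.array([*BOX,.13]),rate=.1)
s=env.sense(); env.goto_joints(np.array([-.0,0.468,-0.012,1.603,0.006,1.071,-0.056]))
env.pause(.5); print(tilt())
for n in("scene","top"):
    p,d,W=cloud(n); cv2.imwrite(f"pics/e_{n}.png",p[:,:,::-1])
    print(n,[t[:5] for t in tops(W,lo=.026,hi=.047,x=(.35,.6),y=(.2,.42))])
    k=(W[...,2]>.013)&(W[...,2]<.025)&(abs(W[...,0]-BOX[0])<.12)&(abs(W[...,1]-BOX[1])<.12)
    q=W[k]; E=(q[:,:2]-BOX)@ax(XA)
    for lo,hi in((-.1,-.08),(.08,.1)):
        m=(E>lo)&(E<hi); print(lo,m.sum(),np.percentile(q[m,2],[50,95]).round(4) if m.sum() else '')
    for c in("spool_mid","meter_mid","bottle_mid"): print(c,[np.round(r["at"],3).tolist() for r in tip_of(n,c)][:2])
E
```

```text
(72.2, array([ 0.478 ,  0.3117, -0.0281]), 0.0919, array([-0.1, -0.4,  0. ]), np.float64(-1.37))
(75.8, array([ 0.6493, -0.0275,  0.1789]), 0.0916, array([ 0.9, -0.4, -0. ]), np.float64(-0.06))
scene [(np.float64(0.3723), np.float64(0.2504), 0.0337, 0.0411, 72), (np.float64(0.4209), np.float64(0.2905), 0.0359, 0.0391, 33), (np.float64(0.4596), np.float64(0.3018), 0.0357, 0.04, 33), (np.float64(0.4969), np.float64(0.3201), 0.0354, 0.04, 36), (np.float64(0.5387), np.float64(0.3371), 0.0345, 0.039, 40), (np.float64(0.5819), np.float64(0.3827), 0.0361, 0.0416, 51)]
-0.1 45 [0.0189 0.0239]
0.08 58 [0.0184 0.0226]
spool_mid [[0.77, 0.091, 0.025]]
meter_mid [[0.787, -0.092, 0.018]]
bottle_mid [[0.76, -0.254, 0.058], [0.494, 0.324, 0.026]]
top [(np.float64(0.5382), np.float64(0.3379), 0.0368, 0.043, 70), (np.float64(0.4956), np.float64(0.3225), 0.0363, 0.0413, 70), (np.float64(0.4584), np.float64(0.3035), 0.0366, 0.0414, 72), (np.float64(0.4162), np.float64(0.2908), 0.0364, 0.043, 73), (np.float64(0.3816), np.float64(0.2262), 0.0407, 0.0456, 38), (np.float64(0.3629), np.float64(0.2657), 0.0406, 0.0455, 21), (np.float64(0.3544), np.float64(0.2901), 0.0396, 0.0457, 11)]
-0.1 60 [0.0189 0.0238]
0.08 63 [0.0181 0.0242]
spool_mid [[0.765, 0.088, 0.021], [0.786, -0.092, 0.021]]
meter_mid [[0.789, -0.088, 0.023], [0.491, -0.399, 0.018]]
bottle_mid [[0.759, -0.252, 0.053], [0.771, 0.087, 0.019]]
```

View pics/e_scene.png

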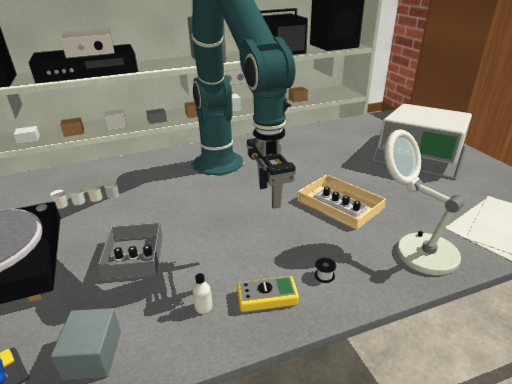

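View pics/e_top.png

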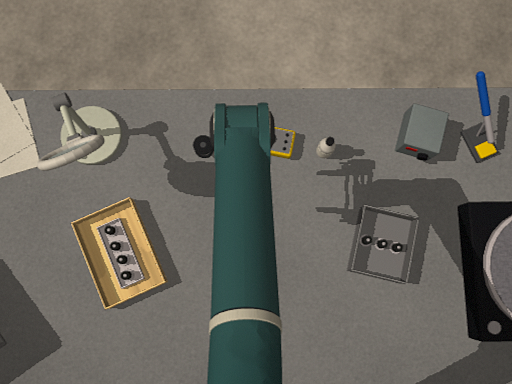

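The tray lies flat in the box with four feet at (110-127, 230-275) in the top view. Three feet are in the bin, the bench is clear, and the bystanders haven't moved. I'll hand it in.

```bash
python3 -c "
from h import *
workorder.finish_job(); print(tilt())"
```

```text
the job is handed in; nothing more can be done
the job is handed in; nothing more can be done
```

I handed the job in at about 76 s on the robot's clock. The tray is in the plywood job box with four feet in it, and the three spare feet are in the stock bin.

- **Filling and clearing:** The tray started with two feet and there were five on the bench. I added two to the tray and put the other three in the bin. One loose foot was knocked aside partway through; I found its new position in the pictures and collected it.
- **Magnifier:** I held the tray level at the focus for over 3 s. It was centred within about 2 mm of the focus I worked out, and its height was 0.16 m.
- **Last checks:** Both cameras showed four upright feet in the tray, and its two ends were at the same height to within 1 mm. The top view showed three feet in the bin, and no feet were left on the bench. The reel, multimeter and bottle had not moved beyond measuring error, and the robot was touching nothing.

**What disagreed:**
- **Fingertip offset:** The fingertips are about 35 mm above the tool position the robot reports. My first grasp therefore closed above the foot without touching it. I measured the offset from the depth picture and corrected for it in every later move.
- **Lens position:** My fit to the lens ring and the network's estimates differed by a few millimetres, mostly 2–5 mm. I based the focus on a value close to my own fit.

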